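# Rock the pendulum angle gauge on the spring stud to its mark and hold it

## Task

Pick the pendulum angle gauge up off its aluminium riser by the blue handle, gripping gently (no more than 50 N), and set its foot upright on top of the brass-domed spring stud of the grey block so that the stud gives a little. Then rock the gauge sideways on the stud until its swinging black pointer settles on the red mark, so that a colleague can set the microscope to it, and finish while still holding it there, at rest, with the stud lightly pressed. Never press the stud down to its stop, and leave the sample box, the amber bottle and the notepad alone.

Things in the scene. Friction and masses are not known exactly. Their poses are not given: they have to be found in the camera images.
- gauge: Loose upright gauge, 0.25 kg. Origin: centre of the foot's underside; z up, x out of the dial face (pointer side), y along its width. Steel foot 44 (x) x 64 (y) x 12 mm; white dial plate 8 x 110 mm, z 12 to 110 mm; blue handle 22 (x) x 36 (y) mm, z 110 to 158 mm. Starts upright on the riser, dial facing roughly away from the robot. Grip with at most 50 N.
- gauge_grip (a point): Point on the handle's middle, 138 mm above the foot's underside: best place for the TCP, fingers closing along the gauge's y on the 36 mm width, from above.
- gauge_foot (a point): Centre of the foot's flat underside (the gauge's origin).
- pointer (a joint): Black pendulum pointer, 74 mm long, in front of the dial, pivot 98 mm above the foot's underside; hangs plumb, settles in about 1 s. Value (rad, gauge frame): 0 = along the dial's centre line to the foot, positive = tip towards the gauge's +y. Leaning the gauge's top towards its +y by a makes it settle at +a.
- mark (a joint): Red index hand behind the pointer, on the same pivot: 5 mm wide with a 14 mm square red tab at its end, 60 to 74 mm from the pivot. Clamped at an angle between 0.2 and 0.45 rad that differs from run to run; same sense and zero as the pointer. It cannot be moved by touching.
- pointer_tip (a point): Point 72 mm from the pivot along the pointer.
- mark_tip (a point): Point 72 mm from the pivot along the red mark, in the pointer's plane; it coincides with pointer_tip when the readings agree.
- riser: Fixed aluminium slab 100 x 100 x 20 mm on which the gauge starts. Origin at the centre of its underside.
- block: Fixed grey block 90 x 90 x 35 mm with a dark collar (40 mm across, 8 mm high) and the spring stud in its middle. Origin at the centre of its underside.
- stud (a joint): Travel of the spring stud in m, 0 when free, growing as it is pressed down to its stop at 0.015. Vertical brass-domed steel pin 24 mm across (dome radius 12 mm), about 1.2 N to start moving it and 0.4 N more per mm.
- stud_top (a point): Topmost point of the stud's dome, 90 mm above the bench when free; it moves down with the stud.
- samplebox: Loose open blue sample box with dividers, 100 x 130 x 50 mm; bystander. Origin at the centre of its underside.
- amber: Loose amber bottle with white cap, 48 mm across, 100 mm tall; bystander. Origin at the centre of its underside.
- notepad: Loose yellow block of notes 76 x 76 x 18 mm; bystander. Origin at the centre of its underside.
There are look-alikes about, which are no part of the job. Of the things that look like the block, take the one that is farthest to the robot's left at the start.

How it is judged:
On the way, in this order (a step that is already met when the one before it is completed fails the run):
1. the gauge is lifted clear of the riser by the fingers (contact force between gauge and riser below 0.05 N and height (world z) of gauge_foot above 0.035 m and contact force between the fingers and gauge above 1 N), for 0.2 s.
2. its foot stands upright (within 0.12 rad) on the stud, pressing it at least 1 mm (value of joint stud above 0.001 m and contact force between gauge and block above 0.5 N and horizontal distance between gauge_foot and stud_top below 0.018 m and angle between gauge's own z axis and vertical below 0.12 rad), for 0.2 s.
At the end, for the whole second after the job is handed in: Still held in the fingers, the gauge's foot (its centre within 18 mm of the stud's axis) presses the stud down by 1 to 13.5 mm, touching no riser; the pointer is at rest with its tip within 5 mm (about 4 degrees) of the red mark; the bystanders lie within 20 mm of where they were (distance between pointer_tip and mark_tip below 0.005 m and velocity of joint pointer between -0.2 and 0.2 rad/s and linear speed of gauge below 0.02 m/s and value of joint stud between 0.001 and 0.0135 m and contact force between gauge and block above 0.5 N and horizontal distance between gauge_foot and stud_top below 0.018 m and height (world z) of gauge_foot above 0.07 m and contact force between gauge and riser below 0.05 N and contact force between the fingers and gauge above 1 N and distance of each of samplebox, amber, notepad from where it was at the start of the episode below 0.02 m); the arm keeps its last pose, push and grip.
It fails at once if the gauge is gripped harder than 60 N a finger (120 N over both) (contact force between the fingers and gauge above 120 N).
It fails at once if the stud is pressed to its stop, or struck (value of joint stud above 0.0145 m or contact force between gauge and block above 15 N).
It fails at once if the sample box is disturbed (distance of samplebox from where it was at the start of the episode above 0.02 m).
It fails at once if the amber bottle is disturbed (distance of amber from where it was at the start of the episode above 0.02 m).
It fails at once if the notepad is disturbed (distance of notepad from where it was at the start of the episode above 0.02 m).
It also fails if it takes over 53 s, if anything falls off the work surface, if the arm or the gripper's body presses on something with over 40 N, if the wrist force passes 120 N, or if a joint passes its speed limit or range.

## Robot

A 6-joint arm with a two-finger parallel gripper is mounted at the origin on the work surface. World frame = base frame: x ahead of the robot, y to its left, z up, the work surface at z = 0. Lengths are in m, angles in rad, forces in N, time in s.
With the tool pointing down it reaches from about 0.35 to 0.775 m from the base axis. Payload 5.5 kg.
Tool frame: the origin (TCP) lies between the finger pads, 19 mm behind the fingertips; this is the grasp point; z points along the fingers, y is the line along which they close (so a half turn about z gives the same grasp; the last joint's range is limited). The gripper opens to 85 mm and grips with 20 to 120 N. Pads are 22 mm wide; open, the fingers measure 114 mm over their backs; the gripper's body (76 mm by 85 mm) begins 54 mm behind the grasp point. The pads swing forward as they close: fully open they stand 13 mm farther back than shut.
Start: joints at [-1.333, 0.313, 0.046, 1.304, 0, 1.431], TCP at [0.212, -0.534, 0.25] pointing down, gripper open.
Joint ranges: [-2.76, 2.76], [-0.86, 1.69], [-1.03, 1.26], [-2.2, 2.34], [-1.47, 1.5], [-3.14, 3.14]. Speed limits (rad/s): [2.57, 2.57, 3.14, 3.14, 3.14, 3.14].

## Interface

Orientations are given as a unit quaternion [w, x, y, z].
In Python, from workcell import env gives the robot as it stands.
- The arm moves only by the tool carry_out, never from a script. Its argument "increments" is a list that holds one entry, the list of rows, each a list of 6 numbers: the shift along the tool's x, y, z each as a share of 50 cm, from -1 to 1, then the turn, a rotation vector about the tool's x, y, z each as a share of 2 pi rad, from -1 to 1. In form: [[[x, y, z, ax, ay, az], ...]]. A call has 1 to 5 rows; each row is the pose to reach, as a shift and turn from the pose commanded when the call began, along the tool's axes at that moment, turning the shorter way round; what a row does not reach only later rows make up. A row lasts 1/8 s, in which the tool goes at most 62.5 mm and 10.7 degrees, less where a joint would pass 70% of its speed; a pose out of reach is approached as far as the arm can. A call with a number of a shift or a turn outside -1 to 1 is refused whole. A call with a gripper value outside its range is refused whole. "jaw" is the closure, from 0 (fully open) to 1 (shut), set as the call begins (left out, the last holds). The fingers move at their own pace and stop on an object; "squeeze" is the grip in N (left out, the last holds). Time passes only in rows, so rows that repeat a pose let the fingers close. It gives the time, the measured TCP pose, the force, the opening and the grip force at its end, in the units of the state.
- env.get_state(): the state, without advancing time (a new reading comes with each control period).
- env.read_camera(name): name is "scene" or "top" or "wrist"; returns a dict with "frame" (400x640x3 uint8, blue, green, red), "z_map" (400x640 float32, m along the optical axis (not along the pixel's ray), 0 where there is no reading), "intrinsics" (3x3 intrinsics, pixels), "k1" (the pictures are not rectified: a ray, as slopes to the right and down, at radius r is drawn at 1 + k1 r^2 times it, then the intrinsics apply), "R" (3x3) and "t" (3): a world point X has camera coordinates R X + t; the wrist camera has in their place "T_tool_cam" (4x4, takes a point from camera to tool coordinates, whose origin is the TCP and whose axes are the flange's). Camera axes: x right, y down, z forward; pixel columns grow to the right and rows downward; lengths in m; the calibration is good to about 2 mm. A picture is of the moment at which its call begins: read the wrist's pose just before it.
- env.hand_in(): hands the job in; it is judged then, once.
Trained networks look in the newest picture that a camera, given by its name, has taken for a name from the list of things; names that differ only in an ending like _2 or _b are one class to them, and where a whole thing is asked for, a point or a joint stands for the part that bears it (a point fixed in the world has none). Each returns a list of dicts, best first, with "score" (0 to 1); they miss things now and then, are a little off and sometimes report something else, mostly with a low value. They report only what shows in the picture. A call takes as long as a camera call. They do not tell look-alikes from the thing itself.
- env.find_in(camera, name): "position" ([x, y, z] in m, in world coordinates, good to about 4 mm: the middle of the surface that is visible of it).
The state is a dict: "clock": time; "joint_pos": joint angles; "qvel": joint speeds; "tau": joint torques, N m; "tcp_pos": TCP position; "orientation": TCP orientation; "wrist_force": force on the tool from outside, world axes, zero at the start; "ft_torque": the same for the moment, N m; "finger_gap": finger opening in m; "grip_force": force on a finger pad.
Only numpy, scipy, OpenCV 4.12 (cv2) and the standard library are available. Lean on these libraries where they do the work, as an engineer would, in place of code of your own. Each camera call takes 0.05 s, during which the arm holds its last target. There are 200 camera calls.

## Working session

There is one attempt and no reset: what is moved stays moved. The work goes in short steps, Python scripts to look and compute and a tool call to move; the robot and the scene stay as the last step left them, time stands still between calls to the robot, and variables do not carry over. Pictures are saved under pics/ and viewed, at most 10 in all, crops included, and the job is handed in when it is done.

Besides the shell and the picture viewer there is one more tool, called in YAML: its name, and indented under it one key for each argument. carry_out: Moves the arm, as the interface text tells. Its arguments: {"type":"object","properties":{"increments":{"type":"array","items":{"type":"array","items":{"type":"array","items":{"type":"number","minimum":-1,"maximum":1}}}},"jaw":{"type":"number"},"squeeze":{"type":"number"}},"required":["increments"]}

```bash
mkdir -p pics
cat > h.py <<'E'
import numpy as np, cv2
from workcell import env
from scipy.spatial.transform import Rotation as Ro
def cam(n):
    s=env.get_state(); c=env.read_camera(n)
    if 'R' not in c or c.get('R') is None:
        T=np.array(c['T_tool_cam']); q=s['orientation']; Rt=Ro.from_quat([q[1],q[2],q[3],q[0]]).as_matrix()
        Rc=Rt@T[:3,:3]; p=Rt@T[:3,3]+np.array(s['tcp_pos'])
        c['R']=Rc.T; c['t']=-Rc.T@p
    return c
def cloud(c):
    K=np.array(c['intrinsics']);h,w=c['z_map'].shape
    u,v=np.meshgrid(np.arange(w),np.arange(h))
    p=cv2.undistortPoints(np.stack([u,v],-1).reshape(-1,1,2).astype(np.float64),K,np.array([c['k1'],0,0,0.]))[:,0]
    z=c['z_map'].reshape(-1,1); P=np.hstack([p*z,z])
    return ((P-np.array(c['t']))@np.array(c['R'])).reshape(h,w,3)
E
python3 - <<'E'
from h import *
s=env.get_state();print(s)
for n in('scene','top'):
    c=cam(n);cv2.imwrite(f'pics/{n}0.png',c['frame']);np.savez(f'{n}0.npz',f=c['frame'],P=cloud(c))
    print(n,-np.array(c['R']).T@c['t'])
    for k in('gauge','gauge_grip','block','stud_top','riser','mark_tip','pointer_tip','samplebox','amber','notepad'):
        print(k,[(np.round(d['position'],3).tolist(),round(d['score'],2)) for d in env.find_in(n,k)])
E
```

```text
{'clock': 0.0, 'joint_pos': array([-1.33261834e+00,  3.14032994e-01,  4.50039697e-02,  1.30359378e+00,
       -1.28279451e-05,  1.43122562e+00]), 'qvel': array([-0.00099201, -0.00177374,  0.0004911 , -0.00054758,  0.00151439,
       -0.00043234]), 'tau': array([ 1.53215897e-04, -4.80634582e+01,  2.98530364e+01,  1.94687967e-02,
       -2.21446123e-05,  6.42844668e-06]), 'tcp_pos': array([ 0.21196962, -0.53400549,  0.24910051]), 'orientation': array([-9.11814100e-04,  9.82215792e-01,  1.87753308e-01, -5.14139875e-05]), 'wrist_force': array([-0.32436108,  0.30531789, -0.71637012]), 'ft_torque': array([-0.03654378, -0.03413901,  0.00496137]), 'grip_force': 0.0, 'finger_gap': 0.08576095735774505}
scene [ 1.37198828 -0.53685666  0.95694848]
gauge [([0.482, -0.194, 0.087], 0.81)]
gauge_grip [([0.483, -0.194, 0.087], 0.92)]
block [([0.519, -0.029, 0.035], 0.69), ([0.565, 0.129, 0.035], 0.61)]
stud_top [([0.506, -0.019, 0.071], 0.42)]
riser [([0.52, -0.19, 0.022], 0.6), ([0.554, 0.131, 0.071], 0.36)]
mark_tip [([0.485, -0.18, 0.07], 0.35)]
pointer_tip [([0.489, -0.195, 0.084], 0.47)]
samplebox [([0.728, 0.001, 0.04], 0.73), ([0.479, -0.194, 0.085], 0.31)]
amber [([0.448, 0.405, 0.053], 0.59)]
notepad [([0.468, -0.409, 0.018], 0.68)]
top [0.47700575 0.02095451 1.36207893]
gauge [([0.473, -0.181, 0.103], 0.93)]
gauge_grip [([0.472, -0.179, 0.103], 0.89)]
block [([0.503, -0.009, 0.037], 0.71), ([0.552, 0.134, 0.032], 0.68)]
stud_top []
riser [([0.485, -0.169, 0.018], 0.57)]
mark_tip []
pointer_tip []
samplebox [([0.722, 0.012, 0.011], 0.84)]
amber [([0.433, 0.409, 0.07], 0.63), ([0.549, 0.136, 0.033], 0.43)]
notepad [([0.461, -0.41, 0.018], 0.7)]
```

View pics/scene0.png

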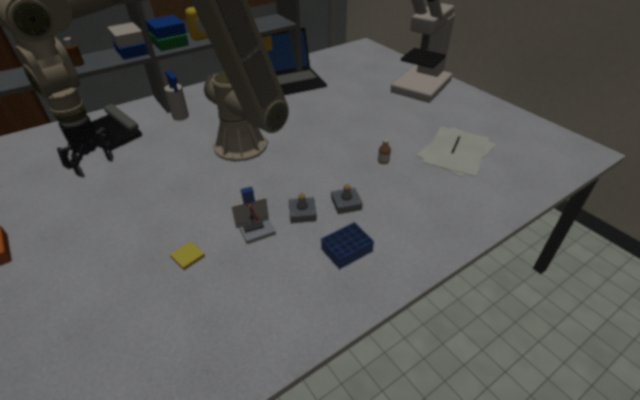

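View pics/top0.png

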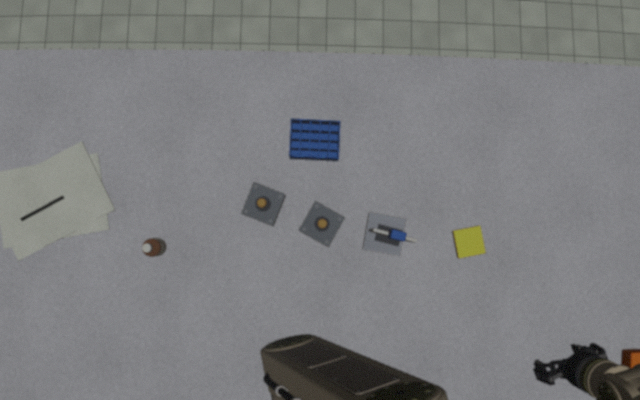

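The scene picture shows the gauge at (250,213) and two look-alike blocks at (302,207) and (346,199). In the top picture these are the gauge at (393,235) and the blocks at (322,224) and (263,203). Candidates for the block in the top view are (263,203), y≈+0.134, and (322,224), y≈-0.01. The one farthest left (+y) is (263,203). I'll measure it and check a crop.

Run:
```python
from h import *
d=np.load('top0.npz');P=d['P'];f=d['f'].astype(int)
def st(n,m):
    q=P[m];print(n,m.sum(),np.median(q,0).round(4),q.min(0).round(3),q.max(0).round(3))
    xy=q[:,:2].astype(np.float32);print('  rect',cv2.minAreaRect(xy))
X,Y,Z=P[...,0],P[...,1],P[...,2]
reg=(abs(X-.47)<.1)&(abs(Y+.18)<.08)
blue=(f[...,0]-f[...,2]>40)
st('handle',reg&blue&(Z>.1)); st('plate',reg&(Z>.09)); st('riser',reg&(Z>.012)&(Z<.027))
for x,y in((.552,.134),(.503,-.01)):
    r=(np.hypot(X-x,Y-y)<.07); st('blk',r&(Z>.025)&(Z<.042)); st('stud',r&(Z>.06))
d2=np.load('scene0.npz');P=d2['P'];f=d2['f'].astype(int);X,Y,Z=P[...,0],P[...,1],P[...,2]
st('handle_s',(abs(X-.47)<.1)&(abs(Y+.18)<.08)&(f[...,0]-f[...,2]>40)&(Z>.115))
for x,y in((.552,.134),(.503,-.01)): st('stud_s',(np.hypot(X-x,Y-y)<.07)&(Z>.06))
im=np.hstack([cv2.resize(d2['f'][180:250,220:370],None,fx=5,fy=5,interpolation=2)[:, :750]])
im2=cv2.resize(d['f'][170:260,230:420],None,fx=3.95,fy=3.95)[:240]
cv2.imwrite('pics/crop0.png',np.vstack([im,im2[:,:750]]))
```

```text
handle 126 [ 0.4782 -0.1878  0.1786] [ 0.467 -0.204  0.17 ] [ 0.49  -0.171  0.183]
  rect ((0.47812575101852417, -0.18775589764118195), (0.032940514385700226, 0.02039131335914135), 77.83363342285156)
plate 286 [ 0.4782 -0.1829  0.1739] [ 0.461 -0.242  0.092] [ 0.492 -0.134  0.183]
  rect ((0.4773065447807312, -0.18823358416557312), (0.1108551099896431, 0.02182752639055252), 77.37705993652344)
riser 967 [ 0.4847 -0.1704  0.0204] [ 0.426 -0.234  0.013] [ 0.538 -0.123  0.027]
  rect ((0.48067158460617065, -0.17935696244239807), (0.10108549147844315, 0.10024300217628479), 80.87322235107422)
blk 1033 [0.5516 0.1396 0.0356] [0.498 0.085 0.027] [0.609 0.196 0.042]
  rect ((0.5528069138526917, 0.1405036896467209), (0.09080646187067032, 0.09029864519834518), 69.75922393798828)
stud 76 [0.5514 0.1392 0.0867] [0.542 0.128 0.064] [0.564 0.15  0.095]
  rect ((0.552836000919342, 0.13915018737316132), (0.021398300305008888, 0.022793760523200035), 87.20092010498047)
blk 1028 [ 0.5036 -0.0126  0.0357] [ 0.447 -0.072  0.025] [0.563 0.047 0.042]
  rect ((0.5038586258888245, -0.012461937963962555), (0.09003496170043945, 0.0899319052696228), 61.356327056884766)
stud 1130 [0.477  0.021  1.3621] [ 0.477 -0.024  0.065] [0.515 0.021 1.362]
  rect ((0.4921890199184418, -0.0013247542083263397), (0.02130150981247425, 0.05278189480304718), 46.07756042480469)
handle_s 35 [ 0.4814 -0.1928  0.1783] [ 0.471 -0.208  0.174] [ 0.489 -0.18   0.181]
  rect ((0.4790663421154022, -0.19280382990837097), (0.028043486177921295, 0.013302382081747055), 72.51216125488281)
stud_s 56 [0.5562 0.1308 0.0797] [0.544 0.123 0.062] [0.565 0.144 0.091]
  rect ((0.5547417402267456, 0.1324993073940277), (0.021306494250893593, 0.016928542405366898), 72.25880432128906)
stud_s 63 [ 0.5085 -0.0206  0.0789] [ 0.493 -0.03   0.061] [ 0.516 -0.008  0.092]
  rect ((0.5045831203460693, -0.01868681237101555), (0.020831912755966187, 0.021627619862556458), 14.248690605163574)
```

View pics/crop0.png

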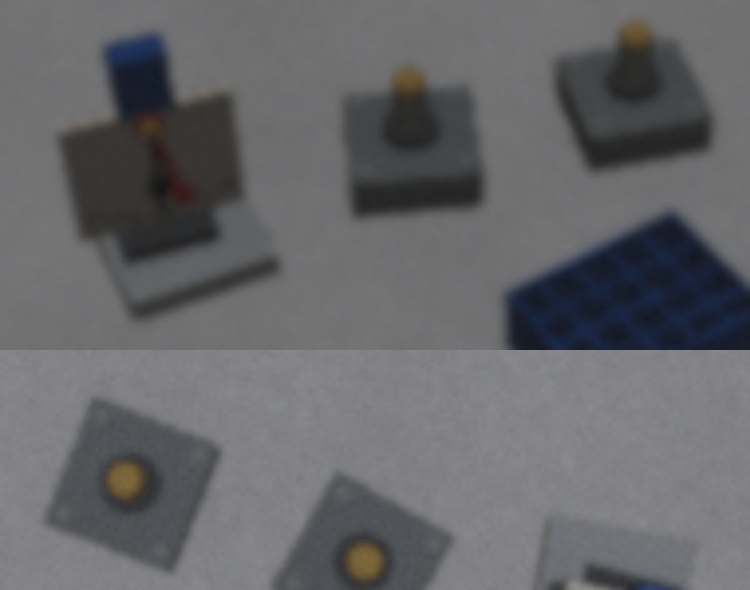

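The crop shows the riser gauge at left, its red mark leaning right towards +y. The two studs are at crop (408,80) and (635,35). The leftmost block, at top (263,203), is confirmed as the target. I'll move there with the tool's y along the gauge's -y, which keeps q6 mid-range.

```bash
cat >> h.py <<'E'
def Rt(yaw,tilt=0):
    """gauge yaw; tool x=-gauge x, tool y=-gauge y... down; tilt=lean of gauge top to +y"""
    g=Ro.from_euler('z',yaw)*Ro.from_euler('x',-tilt)
    return g*Ro.from_matrix(np.array([[-1,0,0],[0,1,0],[0,0,-1.]]))
def plan(pos,yaw,tilt=0):
    s=env.get_state();q=s['orientation'];R0=Ro.from_quat([q[1],q[2],q[3],q[0]])
    d=R0.inv().apply(np.array(pos)-s['tcp_pos'])/.5
    r=(R0.inv()*Rt(yaw,tilt)).as_rotvec()/(2*np.pi)
    print('row',np.round(np.r_[d,r],4).tolist(),'t',round(s['clock'],2),'tcp',np.round(s['tcp_pos'],4),'F',np.round(s['wrist_force'],2),'q',np.round(s['joint_pos'],2))
E
python3 - <<'E'
from h import *
plan([.478,-.188,.25],np.radians(-12.5))
E
```

```text
row [0.7499, -0.4479, -0.0, 0.0, 0.0, -0.4051] t 1.1 tcp [ 0.2121 -0.5345  0.25  ] F [-0.34  0.27 -0.38] q [-1.33  0.31  0.05  1.3   0.    1.43]
```

carry_out:
  increments:
    - [[0.75,-0.448,0,0,0,-0.405],[0.75,-0.448,0,0,0,-0.405],[0.75,-0.448,0,0,0,-0.405],[0.75,-0.448,0,0,0,-0.405],[0.75,-0.448,0,0,0,-0.405]]
  jaw: 0
  squeeze: 35

```text
clock: 1.72
tcp_pos: [0.4033, -0.285, 0.2503]
orientation: [0.001, 0.79, 0.614, 0.0]
wrist_force: [1.1, -0.3, 0.4]
finger_gap: 0.0854
grip_force: 0.0
```

Run:
```python
from h import *
plan([.478,-.188,.25],np.radians(-12.5))
```

```text
row [0.2249, 0.0967, 0.0005, 0.0, 0.0002, -0.255] t 1.73 tcp [ 0.4033 -0.285   0.2503] F [ 1.08 -0.3   0.36] q [-0.78  0.16 -0.16  1.26  0.    1.04]
```

carry_out:
  increments:
    - [[0.2,0.09,0,0,0,-0.255],[0.2,0.09,0,0,0,-0.255],[0.2,0.09,0,0,0,-0.255],[0.2,0.09,0,0,0,-0.255],[0.2,0.09,0,0,0,-0.255]]

```text
clock: 2.35
tcp_pos: [0.4714, -0.2008, 0.25]
orientation: [0.0, 0.427, 0.904, -0.0]
wrist_force: [-0.1, -0.2, -0.4]
finger_gap: 0.0854
grip_force: 0.0
```

Run:
```python
from h import *
plan([.478,-.188,.25],np.radians(-12.5))
```

```text
row [0.0113, 0.0266, 0.0001, -0.0, 0.0, -0.1056] t 2.35 tcp [ 0.4714 -0.2008  0.25  ] F [-0.09 -0.19 -0.43] q [-0.56  0.19 -0.11  1.27 -0.    0.32]
```

carry_out:
  increments:
    - [[0.01,0.026,0,0,0,-0.1],[0.01,0.026,0,0,0,-0.1],[0.01,0.026,0,0,0,-0.1],[0.01,0.026,0,0,0,-0.1],[0.01,0.026,0,0,0,-0.1]]

```text
clock: 2.98
tcp_pos: [0.4781, -0.1891, 0.2501]
orientation: [0.0, 0.13, 0.991, -0.0]
wrist_force: [0.7, 1.0, -0.6]
finger_gap: 0.0855
grip_force: 0.0
```

Run:
```python
from h import *
plan([.478,-.188,.25],np.radians(-12.5))
c=cam('wrist');P=cloud(c);f=c['frame'].astype(int);cv2.imwrite('pics/w1.png',c['frame'])
Z=P[...,2];ok=c['z_map']>0
for n,m in(('handle',(f[...,0]-f[...,2]>30)&(Z>.165)&(Z<.19)&ok),('plate',(Z>.1)&(Z<.135)&ok)):
    q=P[m]; 
    if len(q)>5: print(n,len(q),np.median(q,0).round(4),q.min(0).round(3),q.max(0).round(3),cv2.minAreaRect(q[:,:2].astype(np.float32)))
for n in('gauge','gauge_grip'):print(env.find_in('wrist',n))
```

```text
row [0.0008, 0.002, 0.0001, -0.0, 0.0, -0.0068] t 2.98 tcp [ 0.4781 -0.1891  0.2501] F [ 0.73  1.05 -0.58] q [-0.53  0.2  -0.11  1.27 -0.   -0.27]
handle 1718 [ 0.4739 -0.1886  0.1786] [ 0.462 -0.208  0.165] [ 0.49  -0.17   0.181] ((0.4761311113834381, -0.18890559673309326), (0.035804037004709244, 0.022281451150774956), 76.14630889892578)
plate 1436 [ 0.4729 -0.1845  0.1292] [ 0.46  -0.243  0.1  ] [ 0.492 -0.135  0.135] ((0.4729383885860443, -0.18842242658138275), (0.1091080754995346, 0.015230584889650345), 76.45037078857422)
[{'position': [0.468, -0.1869, 0.1257], 'score': 0.73}]
[{'position': [0.4688, -0.1885, 0.1215], 'score': 0.65}]
```

View pics/w1.png

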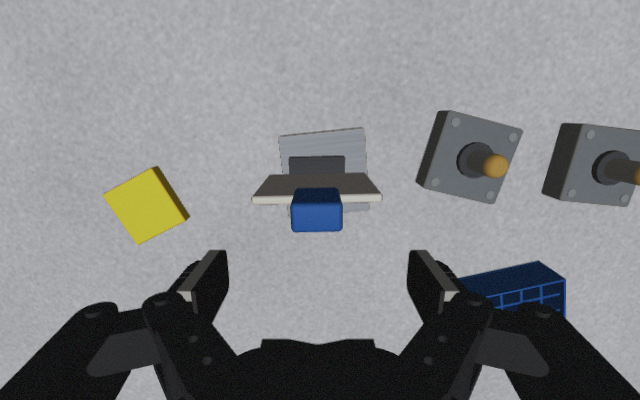

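The wrist picture shows the handle at (317,210) midway between the open fingers at (215,270) and (420,270), with the dial plate clear below them. Descending.

Run:
```python
from h import *
plan([.4765,-.1887,.157],np.radians(-13.5))
```

```text
row [0.0034, 0.0, 0.186, -0.0, 0.0, -0.0041] t 3.12 tcp [ 0.4781 -0.1891  0.25  ] F [-0.32 -0.56 -0.29] q [-0.53  0.2  -0.11  1.27 -0.   -0.27]
```

carry_out:
  increments:
    - [[0.0034,0,0.06,0,0,-0.004],[0.0034,0,0.11,0,0,-0.004],[0.0034,0,0.15,0,0,-0.004],[0.0034,0,0.186,0,0,-0.004],[0.0034,0,0.186,0,0,-0.004]]

```text
clock: 3.75
tcp_pos: [0.4755, -0.1881, 0.1557]
orientation: [-0.001, 0.118, 0.993, 0.001]
wrist_force: [-0.1, 0.6, -0.0]
finger_gap: 0.0855
grip_force: 0.0
```

carry_out:
  increments:
    - [[0,0,0,0,0,0],[0,0,0,0,0,0],[0,0,0,0,0,0],[0,0,0,0,0,0],[0,0,0,0,0,0]]
  jaw: 1
  squeeze: 40

```text
clock: 4.38
tcp_pos: [0.477, -0.1892, 0.1578]
orientation: [0.001, 0.117, 0.993, -0.001]
wrist_force: [-0.3, -1.2, 5.3]
finger_gap: 0.0352
grip_force: 41.1
```

carry_out:
  increments:
    - [[0,0,-0.02,0,0,0],[0,0,-0.06,0,0,0],[0,0,-0.11,0,0,0],[0,0,-0.17,0,0,0],[0,0,-0.2,0,0,0]]

```text
clock: 5.0
tcp_pos: [0.4767, -0.1887, 0.2583]
orientation: [0.0, 0.117, 0.993, -0.0]
wrist_force: [0.1, 0.0, -2.3]
finger_gap: 0.0359
grip_force: 40.5
```

Run:
```python
from h import *
plan([.5525,.1395,.26],np.radians(-13.3))
c=cam('wrist');P=cloud(c);f=c['frame'];cv2.imwrite('pics/w2.png',f)
s=env.get_state();print(s['wrist_force'],s['finger_gap'],s['grip_force'])
c=cam('scene');cv2.imwrite('pics/s2.png',cv2.resize(c['frame'][150:250,200:370],None,fx=4,fy=4))
```

```text
row [0.0055, 0.6736, -0.0034, -0.0, 0.0002, -0.0005] t 5.0 tcp [ 0.4767 -0.1887  0.2583] F [ 0.12  0.05 -2.32] q [-0.53  0.19 -0.1   1.28  0.   -0.3 ]
[ 0.44575338 -1.04250474 -2.83378114] 0.03574431418301638 40.47225773334503
```

View pics/s2.png

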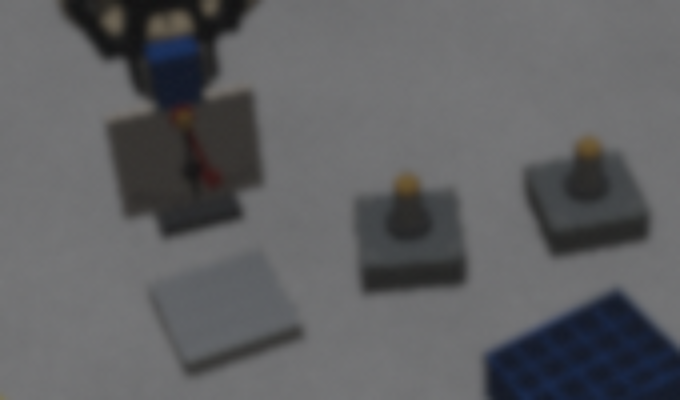

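The crop shows the gauge held upright, clear of the riser (foot at (200,218)), with the red mark leaning right. Moving over to the left stud.

carry_out:
  increments:
    - [[0,0.05,-0.01,0,0,0],[0.001,0.15,-0.01,0,0,0],[0.002,0.25,-0.01,0,0,0],[0.003,0.35,-0.01,0,0,0],[0.004,0.45,-0.01,0,0,0]]

```text
clock: 5.72
tcp_pos: [0.5265, 0.0322, 0.2604]
orientation: [-0.001, 0.118, 0.993, -0.0]
wrist_force: [0.3, -0.4, -2.8]
finger_gap: 0.0357
grip_force: 41.0
```

carry_out:
  increments:
    - [[0,0.08,0,0,0,0],[0.001,0.15,0,0,0,0],[0.001,0.2,0,0,0,0],[0.001,0.22,0,0,0,0],[0.001,0.224,0,0,0,0]]

```text
clock: 6.35
tcp_pos: [0.5522, 0.1397, 0.2609]
orientation: [-0.001, 0.117, 0.993, -0.0]
wrist_force: [0.9, 0.1, -2.9]
finger_gap: 0.0355
grip_force: 41.1
```

Run:
```python
from h import *
plan([.5525,.1395,.235],np.radians(-13.3))
c=cam('wrist');P=cloud(c);f=c['frame'];cv2.imwrite('pics/w3.png',f)
f=f.astype(int);Z=P[...,2]
m=(c['z_map']>0)&(Z>.125)&(Z<.15);q=P[m];print(len(q),q.min(0),q.max(0))
for n in('top','scene'):
    c=cam(n);P=cloud(c);X,Y,Z=P[...,0],P[...,1],P[...,2]
    r=np.hypot(X-.5525,Y-.1395)<.075
    m=r&(Z>.062)&(Z<.095)&(c['z_map']>0);print(n,m.sum(),np.median(P[m],0) if m.any() else 0)
    # foot: lowest points of gauge
    cv2.imwrite(f'pics/{n}3.png',cv2.resize(c['frame'][130:220,270:400],None,fx=6,fy=6))
```

```text
row [-0.0008, -0.0002, 0.0518, -0.0002, -0.0003, -0.0004] t 6.35 tcp [0.5522 0.1397 0.2609] F [ 0.89  0.08 -2.9 ] q [ 0.11  0.3   0.06  1.33 -0.    0.34]
2285 [0.52258821 0.087783   0.12599627] [0.56070382 0.19351616 0.14998874]
top 0 0
scene 55 [0.55626258 0.13153794 0.07844191]
```

View pics/scene3.png

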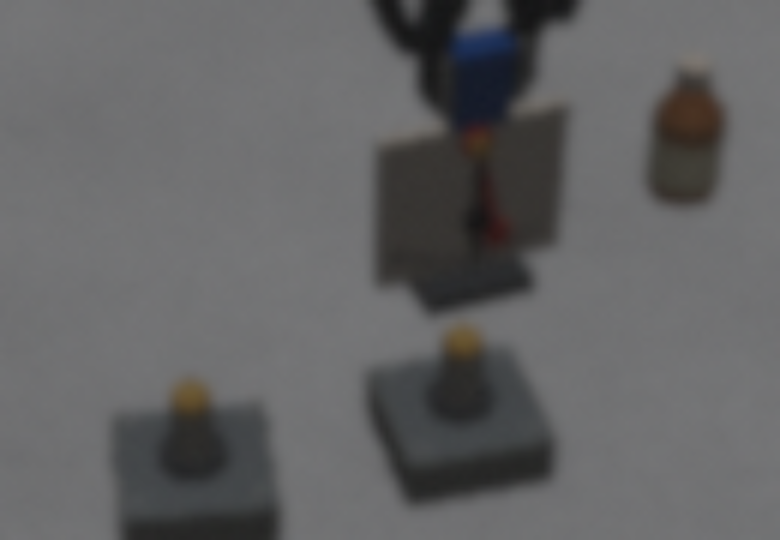

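The crop shows the gauge foot at (475,285) directly above the left stud's dome at (462,340). Lowering slowly.

carry_out:
  increments:
    - [[0,0,0.02,0,0,0],[0,0,0.035,0,0,0],[0,0,0.046,0,0,0],[0,0,0.054,0,0,0],[0,0,0.06,0,0,0]]

```text
clock: 7.12
tcp_pos: [0.5526, 0.1396, 0.2317]
orientation: [-0.0, 0.117, 0.993, -0.0]
wrist_force: [0.4, 0.5, -2.1]
finger_gap: 0.0356
grip_force: 41.2
```

carry_out:
  increments:
    - [[0,0,0.003,0,0,0],[0,0,0.006,0,0,0],[0,0,0.009,0,0,0],[0,0,0.011,0,0,0],[0,0,0.011,0,0,0]]

```text
clock: 7.75
tcp_pos: [0.5527, 0.1396, 0.2266]
orientation: [0.0, 0.117, 0.993, 0.0]
wrist_force: [-1.0, -0.1, -1.6]
finger_gap: 0.0355
grip_force: 41.2
```

carry_out:
  increments:
    - [[0,0,0.002,0,0,0],[0,0,0.003,0,0,0],[0,0,0.003,0,0,0],[0,0,0.003,0,0,0],[0,0,0.003,0,0,0]]

```text
clock: 8.38
tcp_pos: [0.5527, 0.1396, 0.225]
orientation: [0.0, 0.117, 0.993, -0.0]
wrist_force: [0.1, -0.1, -0.2]
finger_gap: 0.0358
grip_force: 41.3
```

Run:
```python
from h import *
F=[]
for i in range(6): cam('top');F.append(env.get_state()['wrist_force'])
print(np.mean(F,0))
plan([.5525,.1395,.2235],np.radians(-13.3))
```

```text
[ 0.10449951  0.09665138 -0.64578152]
row [0.0003, -0.0003, 0.003, 0.0, 0.0, -0.0005] t 8.68 tcp [0.5527 0.1396 0.225 ] F [ 0.58 -0.08 -0.64] q [ 0.11  0.31 -0.02  1.24 -0.    0.34]
```

carry_out:
  increments:
    - [[0,0,0.002,0,0,0],[0,0,0.004,0,0,0],[0,0,0.005,0,0,0],[0,0,0.005,0,0,0],[0,0,0.005,0,0,0]]

```text
clock: 9.3
tcp_pos: [0.5527, 0.1396, 0.2226]
orientation: [0.0, 0.117, 0.993, -0.0]
wrist_force: [1.1, 0.7, 0.8]
finger_gap: 0.0354
grip_force: 41.5
```

Run:
```python
from h import *
F=[]
for i in range(8): cam('top');F.append(env.get_state()['wrist_force'])
print(np.mean(F,0),env.get_state()['tcp_pos'])
c=cam('scene');P=cloud(c);f=c['frame']
cv2.imwrite('pics/s4.png',cv2.resize(f[148:188,325:375],None,fx=14,fy=14,interpolation=cv2.INTER_CUBIC)*2)
# predicted pixels on gauge face for reading angles
s=env.get_state();p=s['tcp_pos'];g=Ro.from_euler('z',np.radians(-13.3))
foot=p-np.array([0,0,.138])
K=np.array(c['intrinsics'])
def px(X): return cv2.projectPoints(X.reshape(-1,1,3),cv2.Rodrigues(np.array(c['R']))[0],np.array(c['t']),K,np.array([c['k1'],0,0,0.]))[0][:,0]
for a in(0,.2,.3,.4,.45):
    X=foot+g.apply([[.007,67e-3*np.sin(a),.098-67e-3*np.cos(a)],[.007,0,.098]]); print(a,px(X).round(1).tolist())
hsv=f[140:200,320:380].astype(int);red=hsv[...,2]-np.maximum(hsv[...,1],hsv[...,0])
v,u=np.where(red>20);print([(x+320,y+140,red[y,x]) for x,y in zip(u,v)])
print([(n,d['position'],d['score']) for n in('mark_tip','pointer_tip') for d in env.find_in('scene',n)])
# affine: red pixels from cloud in gauge frame
q=g.inv().apply(P[140:200,320:380].reshape(-1,3)-foot)
m=(red.ravel()>20);print(q[m].round(4)[:40])
```

```text
[0.15107318 0.51892733 0.11664811] [0.55265046 0.1396109  0.22246596]
0 [[348.9, 179.4], [349.7, 163.2]]
0.2 [[352.5, 178.1], [349.7, 163.2]]
0.3 [[354.3, 177.3], [349.7, 163.2]]
0.4 [[356.0, 176.3], [349.7, 163.2]]
0.45 [[356.8, 175.8], [349.7, 163.2]]
[(np.int64(347), np.int64(162), np.int64(21)), (np.int64(348), np.int64(162), np.int64(26)), (np.int64(349), np.int64(162), np.int64(23)), (np.int64(350), np.int64(162), np.int64(21)), (np.int64(348), np.int64(163), np.int64(24)), (np.int64(349), np.int64(163), np.int64(21)), (np.int64(352), np.int64(176), np.int64(24)), (np.int64(353), np.int64(176), np.int64(24)), (np.int64(351), np.int64(177), np.int64(22)), (np.int64(352), np.int64(177), np.int64(27)), (np.int64(353), np.int64(177), np.int64(25)), (np.int64(351), np.int64(178), np.int64(22)), (np.int64(352), np.int64(178), np.int64(26)), (np.int64(353), np.int64(178), np.int64(24))]
[('mark_tip', [0.5587, 0.1362, 0.1473], 0.7), ('pointer_tip', [0.5651, 0.1361, 0.1428], 0.42)]
[[ 0.0048 -0.0087  0.1036]
 [ 0.008  -0.0067  0.1052]
 [ 0.0082 -0.0032  0.1044]
 [ 0.0074  0.0007  0.1028]
 [ 0.0087 -0.0069  0.1018]
 [ 0.0119 -0.0049  0.1034]
 [ 0.0079  0.0105  0.043 ]
 [ 0.0085  0.014   0.0423]
 [ 0.0054  0.0083  0.0375]
 [ 0.0101  0.0096  0.0406]
 [ 0.0038  0.0166  0.0339]
 [ 0.005   0.0087  0.0328]
 [ 0.0049  0.0125  0.0316]
 [ 0.003   0.0172  0.0288]]
```

View pics/s4.png

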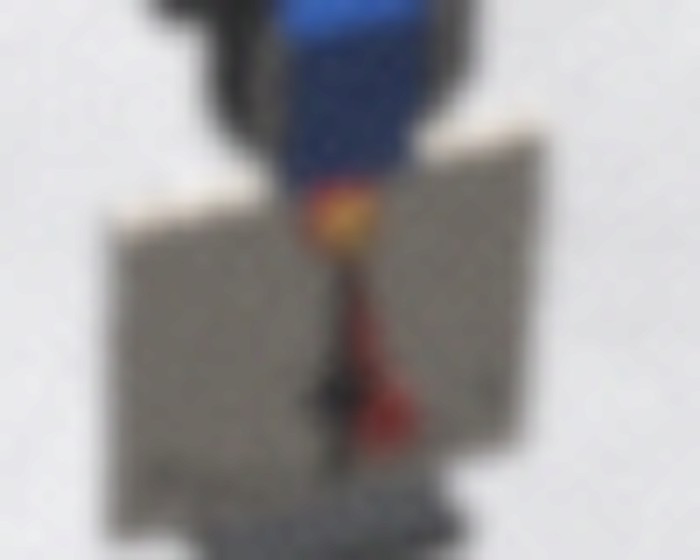

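The picture shows the pointer hanging near x≈338 and the red tab centred near (392,415) in the crop. That puts the mark at roughly 0.24 rad. I'll rock about the dome centre.

```bash
cat >> h.py <<'E'
def rock(angles,C=(.5526,.1396,.0725),yaw=np.radians(-13.3)):
    for a in angles:
        n=Ro.from_euler('z',yaw).apply([0,np.sin(a),np.cos(a)])
        plan(np.array(C)+.15*n,yaw,a)
E
python3 - <<'E'
from h import *
rock([.05,.10,.15,.18,.2])
E
```

```text
row [0.0001, 0.0149, 0.0004, 0.008, 0.0, -0.0005] t 9.85 tcp [0.5527 0.1396 0.2225] F [0.6  1.11 0.12] q [ 0.11  0.31 -0.02  1.24 -0.    0.34]
row [0.0002, 0.0299, 0.0015, 0.0159, -0.0, -0.0005] t 9.85 tcp [0.5527 0.1396 0.2225] F [0.6  1.11 0.12] q [ 0.11  0.31 -0.02  1.24 -0.    0.34]
row [0.0002, 0.0448, 0.0033, 0.0239, -0.0, -0.0005] t 9.85 tcp [0.5527 0.1396 0.2225] F [0.6  1.11 0.12] q [ 0.11  0.31 -0.02  1.24 -0.    0.34]
row [0.0003, 0.0536, 0.0048, 0.0286, -0.0, -0.0005] t 9.85 tcp [0.5527 0.1396 0.2225] F [0.6  1.11 0.12] q [ 0.11  0.31 -0.02  1.24 -0.    0.34]
row [0.0003, 0.0595, 0.006, 0.0318, -0.0, -0.0005] t 9.85 tcp [0.5527 0.1396 0.2225] F [0.6  1.11 0.12] q [ 0.11  0.31 -0.02  1.24 -0.    0.34]
```

carry_out:
  increments:
    - [[0,0.0075,0.0001,0.004,0,0],[0,0.015,0.0004,0.008,0,0],[0,0.0224,0.0008,0.012,0,0],[0,0.03,0.0015,0.016,0,0],[0,0.03,0.0015,0.016,0,0]]

```text
clock: 10.48
tcp_pos: [0.5562, 0.1553, 0.2214]
orientation: [-0.006, 0.117, 0.992, -0.05]
wrist_force: [0.2, 0.4, 0.8]
finger_gap: 0.0354
grip_force: 41.6
```

Run:
```python
from h import *
F=[]
for i in range(6): cam('top');F.append(env.get_state()['wrist_force'])
print(np.mean(F,0))
rock([.15,.2,.24])
```

```text
[0.14320847 1.9149777  0.25076487]
row [0.0001, 0.0145, 0.0006, 0.008, -0.0001, -0.0005] t 10.78 tcp [0.5561 0.1544 0.2218] F [ 0.71  2.48 -0.39] q [ 0.18  0.36  0.05  1.29 -0.09  0.41]
row [0.0001, 0.0294, 0.0017, 0.016, -0.0001, -0.0005] t 10.78 tcp [0.5561 0.1544 0.2218] F [ 0.71  2.48 -0.39] q [ 0.18  0.36  0.05  1.29 -0.09  0.41]
row [0.0002, 0.0414, 0.0032, 0.0224, -0.0001, -0.0005] t 10.78 tcp [0.5561 0.1544 0.2218] F [ 0.71  2.48 -0.39] q [ 0.18  0.36  0.05  1.29 -0.09  0.41]
```

Forces are stable. Continuing to 0.24.

carry_out:
  increments:
    - [[0,0.01,0.0004,0.0055,0,0],[0,0.02,0.001,0.011,0,0],[0,0.031,0.0018,0.017,0,0],[0,0.0414,0.003,0.0224,0,0],[0,0.0414,0.003,0.0224,0,0]]

```text
clock: 11.4
tcp_pos: [0.5609, 0.1755, 0.2173]
orientation: [-0.015, 0.116, 0.986, -0.12]
wrist_force: [-0.5, 2.2, 0.5]
finger_gap: 0.0358
grip_force: 41.6
```

carry_out:
  increments:
    - [[0,0,0,0,0,0],[0,0,0,0,0,0],[0,0,0,0,0,0],[0,0,0,0,0,0],[0,0,0,0,0,0]]

```text
clock: 12.02
tcp_pos: [0.5609, 0.174, 0.2183]
orientation: [-0.014, 0.117, 0.986, -0.119]
wrist_force: [0.9, 1.9, 0.6]
finger_gap: 0.0354
grip_force: 41.6
```

Run:
```python
from h import *
F=[];I=[]
for i in range(12): c=cam('scene');I.append(c['frame'].astype(float));F.append(env.get_state()['wrist_force'])
print(np.mean(F,0));rock([.24])
f=np.clip(np.mean(I,0)*2.2,0,255).astype(np.uint8)
cv2.imwrite('pics/s5.png',cv2.resize(f[150:190,330:375],None,fx=15,fy=15,interpolation=cv2.INTER_CUBIC))
for n in('mark_tip','pointer_tip'):print(n,[(np.round(d['position'],4),d['score']) for d in env.find_in('scene',n)])
```

```text
[0.02015405 2.47029387 0.34833188]
row [0.0003, 0.0004, -0.0002, -0.0002, -0.0001, -0.0005] t 12.62 tcp [0.5609 0.174  0.2181] F [-0.91  3.17 -0.12] q [ 0.27  0.46  0.16  1.39 -0.21  0.51]
mark_tip []
pointer_tip [(array([ 0.7243, -0.0011,  0.0376]), 0.66), (array([0.5727, 0.1598, 0.1349]), 0.4), (array([ 0.4902, -0.1873,  0.021 ]), 0.34)]
```

View pics/s5.png

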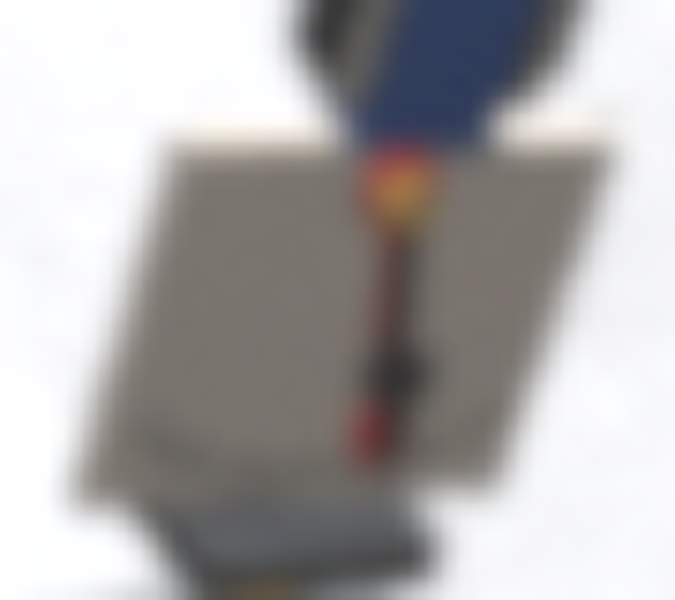

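The picture shows the pointer plumb at x≈400 and the red tab peeking out left of it at (370,435). The mark is therefore nearer 0.2 rad, so I've leaned a little too far. I'll step back to 0.205, re-image, and fit numerically.

```bash
cat > fit.py <<'E'
from h import *
def fit(ang):
    I=[]
    for i in range(12): c=cam('scene');I.append(c['frame'].astype(float))
    f=np.mean(I,0);K=np.array(c['intrinsics']);s=env.get_state()
    red=f[...,2]-.5*(f[...,1]+f[...,0])
    q=s['orientation'];T=Ro.from_quat([q[1],q[2],q[3],q[0]])
    G=T*Rt(0).inv(); foot=s['tcp_pos']-G.apply([0,0,.138])
    def px(X): return cv2.projectPoints((foot+G.apply(X)).reshape(-1,1,3),cv2.Rodrigues(np.array(c['R']))[0],np.array(c['t']),K,np.array([c['k1'],0,0,0.]))[0][:,0]
    def bar(a,r0,r1,w,x):
        d=np.array([np.sin(a),-np.cos(a)]);e=np.array([d[1],-d[0]])
        return np.array([[x,*(np.array([0,.098])+r*d+k*w/2*e)] for r,k in((r0,-1),(r0,1),(r1,1),(r1,-1))])
    u0,v0=np.round(px(np.array([[.006,.005,.06]]))[0]).astype(int); H=12;S=10
    obs=red[v0-H:v0+H,u0-H:u0+H]; obs=obs-np.median(obs)
    z=G.as_matrix()[:,2]; tilt=np.arctan2(-G.as_matrix()[2,1],1)*-1
    tilt=np.arcsin(G.as_matrix()[2,1])*-1 if False else np.arcsin(G.apply([0,0,1])@Ro.from_euler('z',np.radians(-13.3)).apply([0,1,0]))
    best=[]
    for xm,xp in((.005,.008),(.006,.010)):
     for pw in(.003,.005):
      res=[]
      for a in np.arange(.14,.47,.01):
        im=np.zeros((2*H*S,2*H*S),np.float32)
        to=lambda Q:((px(Q)-[u0-H-.0,v0-H-.0]+.5)*S).astype(np.int32)
        for Q,val in((bar(a,0,.062,.005,xm),1),(bar(a,.060,.074,.014,xm),1),(bar(tilt,0,.074,pw,xp),0)): cv2.fillConvexPoly(im,to(Q),val)
        im=cv2.GaussianBlur(im,(0,0),.8*S); im=cv2.resize(im,(2*H,2*H),interpolation=cv2.INTER_AREA)
        m=slice(4,-4); sc=cv2.matchTemplate(obs.astype(np.float32),im[m,m],cv2.TM_CCOEFF_NORMED)
        sc=sc[2:7,2:7]; k=np.unravel_index(sc.argmax(),sc.shape);res.append((round(float(sc.max()),3),round(a,2),k[1]-2,k[0]-2))
      best.append(sorted(res)[::-1][:4])
    print('tilt',tilt);[print(b) for b in best]
E
python3 - <<'E'
from fit import *
fit(.24); rock([.205])
E
```

```text
tilt 0.2413742608944027
[(0.821, np.float64(0.23), np.int64(-1), np.int64(1)), (0.816, np.float64(0.24), np.int64(-1), np.int64(1)), (0.813, np.float64(0.22), np.int64(-1), np.int64(1)), (0.803, np.float64(0.21), np.int64(-1), np.int64(1))]
[(0.809, np.float64(0.23), np.int64(-1), np.int64(1)), (0.803, np.float64(0.24), np.int64(-1), np.int64(1)), (0.795, np.float64(0.22), np.int64(-1), np.int64(1)), (0.78, np.float64(0.25), np.int64(-1), np.int64(1))]
[(0.81, np.float64(0.22), np.int64(-1), np.int64(1)), (0.806, np.float64(0.23), np.int64(-1), np.int64(1)), (0.803, np.float64(0.21), np.int64(-1), np.int64(1)), (0.798, np.float64(0.24), np.int64(-1), np.int64(1))]
[(0.816, np.float64(0.23), np.int64(-1), np.int64(1)), (0.814, np.float64(0.24), np.int64(-1), np.int64(1)), (0.811, np.float64(0.22), np.int64(-1), np.int64(1)), (0.795, np.float64(0.25), np.int64(-1), np.int64(1))]
row [0.0003, -0.0101, 0.0, -0.0058, -0.0001, -0.0005] t 13.32 tcp [0.5609 0.174  0.2182] F [ 0.36  2.03 -0.13] q [ 0.27  0.46  0.16  1.39 -0.21  0.51]
```

The fit gives about 0.225. To confirm it without occlusion, I'll rock back near upright, measure the mark, then return.

Run:
```python
from fit import *
rock([.18,.12,.06,.0])
```

```text
row [0.0002, -0.0176, 0.0004, -0.0098, -0.0001, -0.0005] t 13.32 tcp [0.5609 0.174  0.2182] F [ 0.36  2.03 -0.13] q [ 0.27  0.46  0.16  1.39 -0.21  0.51]
row [0.0002, -0.0355, 0.002, -0.0193, -0.0001, -0.0005] t 13.32 tcp [0.5609 0.174  0.2182] F [ 0.36  2.03 -0.13] q [ 0.27  0.46  0.16  1.39 -0.21  0.51]
row [0.0001, -0.0533, 0.0047, -0.0289, -0.0001, -0.0005] t 13.32 tcp [0.5609 0.174  0.2182] F [ 0.36  2.03 -0.13] q [ 0.27  0.46  0.16  1.39 -0.21  0.51]
row [0.0001, -0.0709, 0.0085, -0.0384, -0.0001, -0.0005] t 13.32 tcp [0.5609 0.174  0.2182] F [ 0.36  2.03 -0.13] q [ 0.27  0.46  0.16  1.39 -0.21  0.51]
```

carry_out:
  increments:
    - [[0,-0.0176,0.0004,-0.0098,0,0],[0,-0.0355,0.002,-0.0193,0,0],[0,-0.0533,0.0047,-0.0289,0,0],[0,-0.0709,0.0085,-0.0384,0,0],[0,-0.0709,0.0085,-0.0384,0,0]]

```text
clock: 13.95
tcp_pos: [0.5521, 0.1376, 0.2227]
orientation: [-0.0, 0.119, 0.993, -0.001]
wrist_force: [0.2, -1.2, -0.0]
finger_gap: 0.0356
grip_force: 41.5
```

carry_out:
  increments:
    - [[0,0,0,0,0,0],[0,0,0,0,0,0],[0,0,0,0,0,0],[0,0,0,0,0,0],[0,0,0,0,0,0]]

```text
clock: 14.58
tcp_pos: [0.5526, 0.1399, 0.2224]
orientation: [-0.0, 0.117, 0.993, -0.0]
wrist_force: [0.4, -1.5, -0.4]
finger_gap: 0.0358
grip_force: 41.5
```

Run:
```python
from fit import *
fit(0); print(env.get_state()['wrist_force'])
rock([.055,.11,.165,.22])
```

```text
tilt -0.00015892214583656663
[(0.905, np.float64(0.28), np.int64(-1), np.int64(1)), (0.903, np.float64(0.27), np.int64(-1), np.int64(1)), (0.897, np.float64(0.29), np.int64(-1), np.int64(1)), (0.894, np.float64(0.26), np.int64(-1), np.int64(1))]
[(0.9, np.float64(0.28), np.int64(-1), np.int64(1)), (0.899, np.float64(0.27), np.int64(-1), np.int64(1)), (0.892, np.float64(0.29), np.int64(-1), np.int64(1)), (0.889, np.float64(0.26), np.int64(-1), np.int64(1))]
[(0.902, np.float64(0.27), np.int64(-1), np.int64(1)), (0.9, np.float64(0.26), np.int64(-1), np.int64(1)), (0.898, np.float64(0.28), np.int64(-1), np.int64(1)), (0.891, np.float64(0.29), np.int64(-1), np.int64(1))]
[(0.9, np.float64(0.27), np.int64(-1), np.int64(1)), (0.898, np.float64(0.26), np.int64(-1), np.int64(1)), (0.896, np.float64(0.28), np.int64(-1), np.int64(1)), (0.889, np.float64(0.29), np.int64(-1), np.int64(1))]
[ 0.01296771  0.41742627 -0.61322989]
row [-0.0, 0.0163, 0.0004, 0.0088, -0.0, -0.0005] t 15.18 tcp [0.5526 0.1397 0.2225] F [ 0.01  0.42 -0.61] q [ 0.11  0.31 -0.02  1.24  0.    0.34]
row [0.0, 0.0328, 0.0018, 0.0175, -0.0, -0.0005] t 15.18 tcp [0.5526 0.1397 0.2225] F [ 0.01  0.42 -0.61] q [ 0.11  0.31 -0.02  1.24  0.    0.34]
row [0.0001, 0.0491, 0.0041, 0.0263, -0.0001, -0.0005] t 15.18 tcp [0.5526 0.1397 0.2225] F [ 0.01  0.42 -0.61] q [ 0.11  0.31 -0.02  1.24  0.    0.34]
row [0.0001, 0.0653, 0.0072, 0.035, -0.0001, -0.0005] t 15.18 tcp [0.5526 0.1397 0.2225] F [ 0.01  0.42 -0.61] q [ 0.11  0.31 -0.02  1.24  0.    0.34]
```

The fits disagree because they allow whole-pixel shifts. I'll register subpixel on the plate edges with a joint fit instead.

```bash
cat > fit2.py <<'E'
from h import *
from scipy.optimize import minimize
def grab(n=16):
    I=[]
    for i in range(n): c=cam('scene');I.append(c['frame'].astype(float))
    return c,np.mean(I,0),env.get_state()
def fit2(c,f,s,verbose=1):
    K=np.array(c['intrinsics']);q=s['orientation'];T=Ro.from_quat([q[1],q[2],q[3],q[0]])
    G0=T*Rt(0).inv(); foot=np.array(s['tcp_pos'])-G0.apply([0,0,.138])
    rv=cv2.Rodrigues(np.array(c['R']))[0]
    tilt=np.arcsin(G0.apply([0,0,1])@Ro.from_euler('z',np.radians(-13.3)).apply([0,1,0]))
    def px(X,dyaw=0):
        G=Ro.from_euler('z',dyaw)*G0
        return cv2.projectPoints((foot+G.apply(X)).reshape(-1,1,3),rv,np.array(c['t']),K,np.array([c['k1'],0,0,0.]))[0][:,0]
    def bar(a,r0,r1,w,x):
        d=np.array([np.sin(a),-np.cos(a)]);e=np.array([d[1],-d[0]])
        return np.array([[x,*(np.array([0,.098])+r*d+k*w/2*e)] for r,k in((r0,-1),(r0,1),(r1,1),(r1,-1))])
    u0,v0=np.round(px(np.array([[.004,0,.06]]))[0]).astype(int);H=22;S=8
    O=f[v0-H:v0+H,u0-H:u0+H]; lum=O.mean(2);red=O[...,2]-.5*(O[...,1]+O[...,0])
    plate=np.array([[.004,y,z] for y,z in((-.055,.012),(.055,.012),(.055,.11),(-.055,.11))])
    vv,uu=np.mgrid[:2*H,:2*H]+0.
    def inside(pg,mar):
        h=cv2.convexHull(pg.astype(np.float32));return np.array([[cv2.pointPolygonTest(h,(float(x),float(y)),True)>mar for x in range(2*H)] for y in range(2*H)])
    side=np.array([[.004,y,z] for y,z in((-.075,.025),(.075,.025),(.075,.088),(-.075,.088))])
    M=inside(px(side)-[u0-H,v0-H],0)           # left/right edges + interior
    low=inside(px(np.array([[.006,y,z] for y,z in((-.045,.018),(.045,.018),(.045,.085),(-.045,.085))]))-[u0-H,v0-H],0)
    def draw(polys,p,sg):
        im=np.zeros((2*H*S,2*H*S),np.float32)
        for Q,v in polys:
            P=(px(Q,p[2])-[u0-H,v0-H]+.5+p[:2])*S-.5
            cv2.fillConvexPoly(im,np.round(P*16).astype(np.int32),v,cv2.LINE_8,4)
        return cv2.resize(cv2.GaussianBlur(im,(0,0),sg*S),(2*H,2*H),interpolation=cv2.INTER_AREA)
    def lsq(cols,y,w):
        A=np.stack([k[w] for k in cols],1);x,*_=np.linalg.lstsq(A,y[w],rcond=None);return ((A@x-y[w])**2).mean(),x
    one=np.ones((2*H,2*H))
    XM,XP=.0055,.009
    def cost(p):
        sg=abs(p[3])+.3;am,ap=p[4],p[5]
        pl=draw([(plate,1)],p,sg)
        pt=draw([(bar(ap,0,.074,.004,XP),1)],p,sg); bob=draw([(bar(ap,.044,.056,.012,XP),1)],p,sg)
        mk=draw([(bar(am,0,.062,.005,XM),1),(bar(am,.06,.074,.014,XM),1),(bar(ap,0,.074,.004,XP),0),(bar(ap,.044,.056,.012,XP),0)],p,sg)
        e1,_=lsq([one,pl,pt,bob,mk],lum,M); e2,x2=lsq([one,mk],red,low)
        pen=((p[5]-tilt)/.03)**2*.02+(p[2]/.05)**2*.02
        return e1/lum[M].var()*30+e2/red[low].var()*3+pen
    best=None
    for a0 in(.2,.25,.3):
        x0=np.array([0,0,0,.5,a0,tilt]);sim=np.vstack([x0]+[x0+np.eye(6)[i]*d for i,d in enumerate((.7,.7,.04,.2,.05,.03))])
        r=minimize(cost,x0,method='Nelder-Mead',options=dict(initial_simplex=sim,maxiter=500,xatol=1e-3,fatol=1e-5))
        print('tilt %.3f'%tilt,'cost %.4f'%r.fun,'dx dy yaw sg mark ptr',np.round(r.x,3))
        if best is None or r.fun<best.fun: best=r
    for a in np.arange(.18,.36,.03): # profile
        r=minimize(lambda z:cost(np.r_[z[:4],a,z[4]]),np.delete(best.x,4),method='Nelder-Mead',options=dict(maxiter=150))
        print('  prof %.2f %.4f'%(a,r.fun))
E
python3 - <<'E'
from fit2 import *
import pickle
c,f,s=grab();pickle.dump((c,f,s),open('t0.pkl','wb'))
fit2(c,f,s)
E
```

```text
tilt -0.000 cost 0.3829 dx dy yaw sg mark ptr [-1.064  0.299 -0.002  0.668  0.262  0.04 ]
tilt -0.000 cost 0.4170 dx dy yaw sg mark ptr [-1.024  0.289 -0.007  0.701  0.259  0.014]
tilt -0.000 cost 0.3797 dx dy yaw sg mark ptr [-1.099  0.416  0.002  0.738  0.266  0.045]
  prof 0.18 1.2179
  prof 0.21 0.8393
  prof 0.24 0.4935
  prof 0.27 0.3800
  prof 0.30 0.5998
  prof 0.33 1.0143
```

Mark is about 0.24 (0.22–0.265 depending on parallax). Tolerance is ±0.07, so I'll go back to 0.24 and refit there.

carry_out:
  increments:
    - [[0,0.0163,0.0004,0.0088,0,0],[0,0.0328,0.0018,0.0175,0,0],[0,0.0491,0.0041,0.0263,0,0],[0,0.0653,0.0072,0.035,0,0],[0,0.0712,0.0086,0.0385,0,0]]

```text
clock: 16.6
tcp_pos: [0.5612, 0.1752, 0.2177]
orientation: [-0.014, 0.116, 0.986, -0.12]
wrist_force: [0.5, 1.2, 1.2]
finger_gap: 0.0356
grip_force: 41.7
```

carry_out:
  increments:
    - [[0,0,0,0,0,0],[0,0,0,0,0,0],[0,0,0,0,0,0],[0,0,0,0,0,0],[0,0,0,0,0,0]]

```text
clock: 17.23
tcp_pos: [0.561, 0.174, 0.2184]
orientation: [-0.014, 0.117, 0.986, -0.12]
wrist_force: [0.6, 2.9, 0.1]
finger_gap: 0.0356
grip_force: 41.7
```

Run:
```python
from fit2 import *
c,f,s=grab();fit2(c,f,s);rock([.24,.25])
```

```text
tilt 0.242 cost 0.6370 dx dy yaw sg mark ptr [-1.074 -0.082 -0.007  0.674  0.237  0.273]
tilt 0.242 cost 0.6329 dx dy yaw sg mark ptr [-1.1    0.033 -0.008  0.701  0.241  0.274]
tilt 0.242 cost 0.6459 dx dy yaw sg mark ptr [-1.106  0.1    0.     0.697  0.248  0.282]
  prof 0.18 1.0553
  prof 0.21 0.8294
  prof 0.24 0.6331
  prof 0.27 0.8224
  prof 0.30 1.2504
  prof 0.33 2.0241
row [0.0003, 0.0002, -0.0, -0.0003, -0.0001, -0.0005] t 18.02 tcp [0.5609 0.1742 0.2182] F [0.85 1.47 0.24] q [ 0.27  0.46  0.16  1.39 -0.21  0.51]
row [0.0003, 0.0032, -0.0, 0.0013, -0.0001, -0.0005] t 18.02 tcp [0.5609 0.1742 0.2182] F [0.85 1.47 0.24] q [ 0.27  0.46  0.16  1.39 -0.21  0.51]
```

Run:
```python
from h import *
F=[]
for i in range(8): cam('top');F.append(env.get_state()['wrist_force'])
s=env.get_state();print(np.mean(F,0),s['tcp_pos'],s['grip_force'],s['clock']);print(env.hand_in())
```

```text
[0.91761364 1.007976   0.16459766] [0.56094813 0.17416498 0.21821293] 41.58555865287781 18.425
the job is handed in; nothing more can be done
None
```

I handed the job in at 18.4 s, with the gauge still held at about 42 N. It leans about 0.24 rad on the left-hand stud, which is pressed roughly 4–5 mm. Camera fits put the red mark between 0.20 and 0.26 rad, within the allowed 4 degrees or so; the hand-in gave no verdict back.

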